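# Unlock the blender and set its speed lever

## Task

The juice-bar blender is locked off. Pull the red locking bolt on its sloping control panel fully down the slope, towards the panel's low front edge, then swing the black-knobbed speed lever to the green marker, so that it points at the middle of the marker, and let go, leaving the bolt drawn. Do not disturb the cups, bowl, bottle and spoon around it.

Things in the scene. Friction and masses are not known exactly. Their poses are not given: they have to be found in the camera images.
- blender: Black bar blender fixed to the counter, 240 mm wide, panel side to the robot. Origin: on the counter below the lever's pivot; x runs level from its low front edge to its back, y to its left as the robot sees it, z up.
- panel_front (a point): Middle of the low front edge of the 225 mm wide aluminium control panel, 25 mm above the counter. The panel rises 30 deg towards the back. Panel axes, used below: v = up the slope (blender x turned up 30 deg), y = blender y, n = out of the panel (leaning 30 deg from vertical, to the robot). Both knobs stand along n: reach them with the tool leaning back to the robot 20 to 40 deg.
- housing_edge (a point): Middle of the lower front edge of the motor housing, which juts out over the panel's upper part: 48 mm in front of the blender's origin, 200 mm above the counter. The housing is 220 mm wide, its front face goes up to 270 mm; the clear jar on it up to 490 mm.
- pivot (a point): Point on the panel surface where the lever's hinge axis (along n) comes through: 125 mm above the blender's origin.
- lever_knob (a point): Middle of the grip of the black lever knob (white dot on top), a cylinder 24 mm in diameter, standing along n from 22 to 59 mm above the panel; this point is 42 mm above the panel and 85 mm from the hinge axis, at the end of a steel arm. The housing's front face lies about 16 mm further back than this point when the lever is off.
- speed_lever (a joint): Angle of the lever about n, rad: 0 = off (as at the start), 1.9 = fastest. With f = value - 0.95, the knob lies from the pivot at v = -85 cos f, y = -85 sin f (mm): it is on the left (+y) at off, swings through the lowest point of its arc to the right. Stiff: needs about 3 N at the knob and stays where it is left. The bolt, while locked, stops it at about 0.1.
- marker (a joint): Where the green marker is set, on the same scale as the lever (rad): the lever points at its middle when both joints read the same. Between 0.8 and 1.7, fixed during the work.
- green_mark (a point): Centre of the green marker, a flat tab lying on the panel, 24 mm (radial) by 19 mm (along the arc), centred 113 mm from the hinge axis, just beyond the lever's end (97 mm from the axis). Cannot be moved by touch.
- bolt_knob (a point): Middle of the grip of the red bolt's knob, a cylinder 22 mm in diameter standing along n from 12 to 52 mm above the panel; this point is 34 mm above the panel. With the bolt locked it is at v = -138 mm, y = +39 mm from the pivot. The flat red bar runs from it up the slope to a tooth that stands in the lever's way.
- bolt (a joint): How far the bolt is drawn, m: 0 = locked, 0.05 = fully drawn (end stop). It slides straight down the slope (-v), needs about 3 N and stays where it is left. The lever is free from 0.04 on.
- cup_stack: Stack of clear cups, 94 mm across, 126 mm high, on the counter left of the blender; origin at its foot. Leave alone.
- tin_cup: Steel cup, 72 mm across, 85 mm high, beside the blender (left or right); origin at its foot. Leave alone.
- bar_spoon: Spoon lying on the counter, in front and to the right of the panel. Leave alone.
- glass_bowl: White bowl, 110 mm across, 50 mm high, beside the blender (left or right); origin at its foot. Leave alone.
- syrup: Amber bottle, 64 mm across, 210 mm high, standing right of the blender; origin at its foot. Leave alone.

How it is judged:
On the way:
1. the bolt is drawn (more than 40 mm of its 50) while the lever is still at off (below 0.25 rad) (value of joint bolt above 0.04 m and value of joint speed_lever below 0.25 rad), for 0.1 s.
At the end, for the whole second after the job is handed in: The bolt is still drawn by more than 40 mm, the lever points at the green marker (within 0.09 rad of its middle) and is at rest (value of joint bolt above 0.04 m and angle between the x axis of lever_knob and the x axis of green_mark, either way round below 0.09 rad and velocity of joint speed_lever between -0.05 and 0.05 rad/s); the robot touches nothing.
It fails at once if a cup, the bowl, the bottle or the spoon is moved by more than 30 mm or tipped (distance of any of cup_stack, tin_cup, bar_spoon, glass_bowl, syrup from where it was at the start of the episode above 0.03 m or angle between any of cup_stack, tin_cup, syrup's own z axis and vertical above 0.4 rad).
It also fails if it takes over 51 s, if anything falls off the work surface, if the arm or the gripper's body presses on something with over 40 N, if the wrist force passes 120 N, or if a joint passes its speed limit or range.

## Robot

A 7-joint arm with a two-finger parallel gripper is mounted at the origin on the work surface. World frame = base frame: x ahead of the robot, y to its left, z up, the work surface at z = 0. Lengths are in m, angles in rad, forces in N, time in s.
With the tool pointing down it reaches from about 0.35 to 0.9 m from the base axis. Payload 7.2 kg.
Tool frame: the origin (TCP) lies midway between the tips of the shut fingers; the grasp point (between the pads) lies 19 mm behind it (ctrl.grip_point_offset is the z of the grasp point in the tool frame, in m); z points along the fingers, y is the line along which they close (so a half turn about z gives the same grasp; the last joint's range is limited). The gripper opens to 88 mm and grips with 3 to 60 N. Pads are 20 mm wide; open, the fingers measure 115 mm over their backs; the gripper's body (75 mm by 178 mm) begins 61 mm behind the grasp point.
Start: joints at [-1.225, 0.411, -0.013, 1.596, 0.006, 1.134, -0.082], TCP at [0.251, 0.572, 0.223] pointing down, gripper open.
Joint ranges: [-2.95, 2.95], [-0.29, 1.99], [-1.47, 1.44], [0.14, 2.54], [-1.03, 4.17], [0.13, 1.85], [-2.86, 2.86]. Speed limits (rad/s): [2.39, 2.39, 3.01, 3.01, 3.14, 3.14, 3.14].

## Interface

Orientations are given as [roll, pitch, yaw] about the fixed x, y, z axes, in that order (R = Rz(yaw) Ry(pitch) Rx(roll)).
In Python, from rig import read_state, viewer, job, ctrl gives the robot as it stands.
- The arm moves only by the shell command python3 -m crank 'ROWS' [OPENING]. ROWS is JSON, one flat list of numbers, 4 for each row, row after row: the shift along the world's x, y, z in units of 0.04 m (1.0 is 0.04 m), then the turn about the world's z in units of 0.12 rad (1.0 is 0.12 rad). A call has 1 to 8 rows; each row shifts and turns the commanded pose from where the row before left it; what a row does not reach is not made up. A row lasts 1/12 s, in which the tool goes at most 41.7 mm and 7.16 degrees, less where a joint would pass 70% of its speed; a pose out of reach is approached as far as the arm can. A call with a number of a shift or a turn outside -1 to 1 is refused whole. A call with a gripper value outside its range is refused whole. OPENING is the opening, from 0 (shut) to 1 (fully open), set as the call begins (- or left out, the last holds). The fingers move at their own pace and stop on an object; the grip force is fixed at half the most. Time passes only in rows, so rows that do not move let the fingers close. It gives the time, the measured TCP pose, the force, the opening and the grip force at its end, in the units of the state.
- read_state(): the state, without advancing time (a new reading comes with each control period).
- viewer.capture(name): name is "side" or "top" or "wrist"; returns a dict with "img" (480x640x3 uint8, red, green, blue), "mtx" (3x3 intrinsics, pixels), "xyz" and "attitude" of the camera in the world. Camera axes: x right, y down, z forward; pixel columns grow to the right and rows downward; lengths in m; the calibration is good to about 2 mm. A picture is of the moment at which its call begins. There is no depth.
- job.sign_off(): hands the job in; it is judged then, once.
The state is a dict: "t": time; "joints": joint angles; "dq": joint speeds; "joint_efforts": joint torques, N m; "position": TCP position; "eef_rot": TCP orientation; "contact_force": force on the tool from outside, world axes, zero at the start; "ft_torque": the same for the moment, N m; "gripper_width": finger opening in m; "grip_force": force on a finger pad.
Only numpy, scipy, OpenCV 4.12 (cv2) and the standard library are available. Lean on these libraries where they do the work, as an engineer would, in place of code of your own. Each camera call takes 0.05 s, during which the arm holds its last target. There are 200 camera calls.

## Working session

There is one attempt and no reset: what is moved stays moved. The work goes in short steps, Python scripts to look and compute and a shell command to move; the robot and the scene stay as the last step left them, time stands still between calls to the robot, and variables do not carry over. Pictures are saved under pics/ and viewed, at most 10 in all, crops included, and the job is handed in when it is done.

```bash
mkdir -p pics; ls
python3 - <<'E'
from rig import read_state, viewer, ctrl
import cv2, numpy as np
for n in("side","top"):
    c=viewer.capture(n); cv2.imwrite(f"pics/{n}0.png",c["img"][:,:,::-1]); print(n,c["mtx"],c["xyz"],c["attitude"])
s=read_state(); print(s["t"],s["position"],s["eef_rot"],s["contact_force"],s["gripper_width"],ctrl.grip_point_offset)
E
```

```text
pics
side [[583.85632772   0.         315.22818766]
 [  0.         583.85632772 249.47100421]
 [  0.           0.           1.        ]] [ 0.33277996 -0.69656467  0.93344774] [-2.38282198 -0.00526899 -0.37142453]
top [[462.87797979   0.         311.12119826]
 [  0.         462.87797979 245.84299395]
 [  0.           0.           1.        ]] [0.42983109 0.0232365  1.12034226] [-2.96829747  0.00343332 -1.55766147]
0.1 [0.25115843 0.57182889 0.22191832] [-3.14017888e+00  7.23819810e-05  2.72781461e+00] [-0.30199788 -0.3623051   0.03306606] 0.08785684880846018 -0.0187
```

View pics/side0.png

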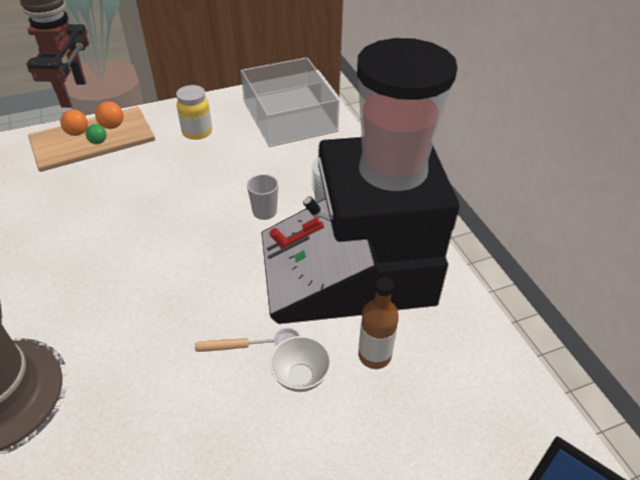

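View pics/top0.png

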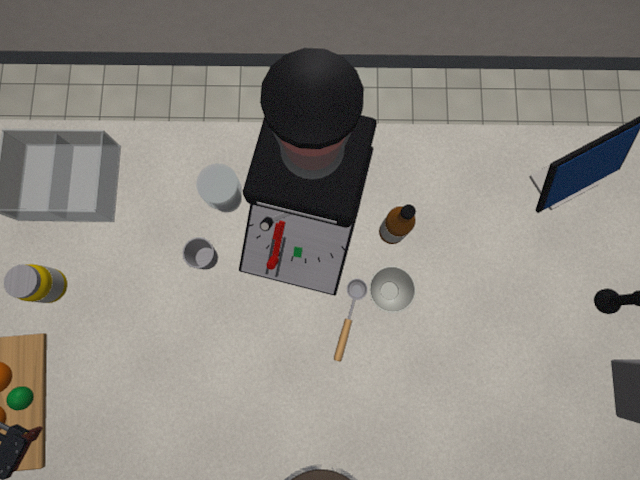

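The side view shows the panel, with red bolt knob at about (278,235), black lever knob (311,205) and green tab (300,256). In the top view the panel's front corners are at about (240,271) and (336,294), the red bolt runs (272,265)-(280,225), the lever knob is at (266,224) and the green tab at (298,252). The tin cup is on the left, and the bowl and bottle are on the right.

```bash
cat > h.py <<'E'
import numpy as np, cv2
from scipy.spatial.transform import Rotation as R
from scipy.optimize import least_squares
from rig import read_state, viewer
def cap(n): return viewer.capture(n)
def rot(c): return R.from_euler('xyz',c["attitude"]).as_matrix()
def proj(c,P):
    q=(np.atleast_2d(P)-c["xyz"])@rot(c); q=q@c["mtx"].T; return q[:,:2]/q[:,2:]
def ray(c,uv,z):
    d=rot(c)@np.linalg.inv(c["mtx"])@[*uv,1]; o=np.array(c["xyz"]); return o+d*(z-o[2])/d[2]
def tri(c1,u1,c2,u2):
    f=lambda p: np.r_[proj(c1,p)[0]-u1,proj(c2,p)[0]-u2]
    r=least_squares(f,ray(c1,u1,.1)); return r.x,np.abs(r.fun).max()
def blob(img,kind):
    h=cv2.cvtColor(img,cv2.COLOR_RGB2HSV)
    m={'green':cv2.inRange(h,(45,120,50),(85,255,255)),'red':cv2.inRange(h,(0,180,90),(6,255,255))|cv2.inRange(h,(174,180,90),(180,255,255))}[kind]
    n,l,s,c=cv2.connectedComponentsWithStats(m); return [(s[i],c[i]) for i in range(1,n) if s[i][4]>15],m
E
python3 - <<'E'
from h import *
T=cap("top");S=cap("side")
for n,c in(("top",T),("side",S)):
    for k in("green","red"): print(n,k,[(s[:5].tolist(),q.round(1).tolist()) for s,q in blob(c["img"],k)[0]])
cv2.imwrite("pics/ztop.png",cv2.resize(T["img"][185:305,225:385,::-1],None,fx=5,fy=5,interpolation=cv2.INTER_CUBIC))
cv2.imwrite("pics/zside.png",cv2.resize(S["img"][180:330,250:450,::-1],None,fx=4,fy=4,interpolation=cv2.INTER_CUBIC))
E
```

```text
top green [([294, 247, 8, 10, 68], [297.3, 251.5]), ([7, 387, 26, 23, 464], [19.2, 397.9])]
top red [([267, 221, 18, 48, 337], [275.8, 244.8])]
side green [([87, 125, 18, 18, 263], [95.5, 133.6]), ([295, 252, 10, 9, 53], [299.6, 255.8])]
side red [([271, 218, 52, 29, 398], [295.8, 232.9])]
```

View pics/ztop.png

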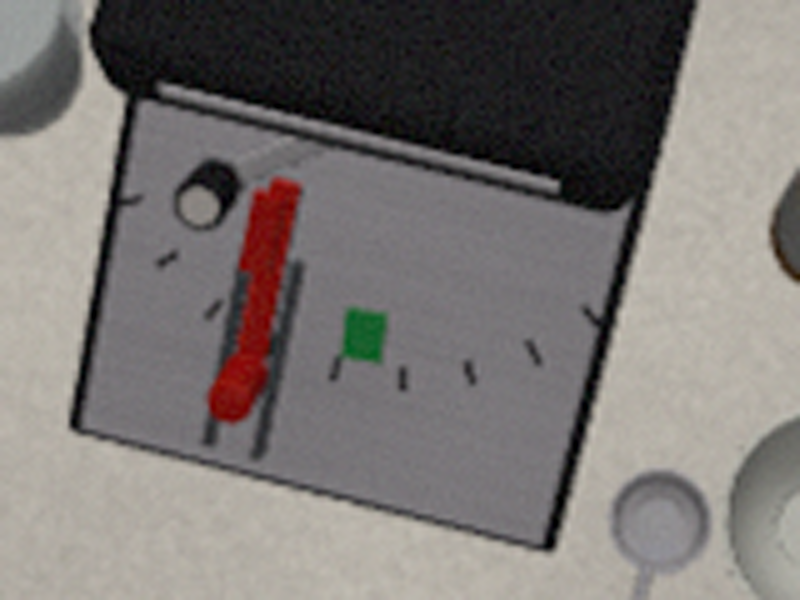

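View pics/zside.png

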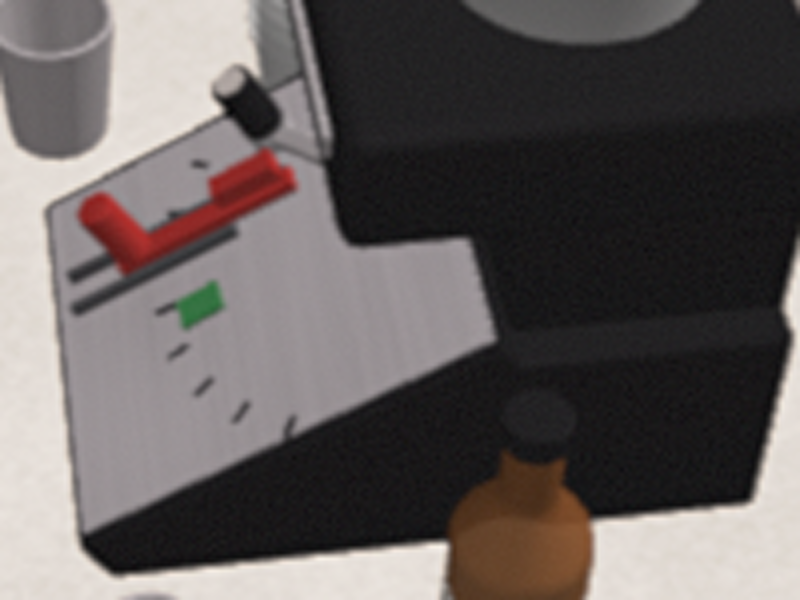

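The zoomed top view shows aluminium front corners at crop (78,428) and (548,546), white dot (200,206), bolt top (231,398) and green tab (365,335). The zoomed side view shows corners (48,210) and (83,533), white dot (232,82), bolt top (97,208) and tab (200,305).

```bash
cat >> h.py <<'E'
s3,c3=.5,np.sqrt(.75)
def pan(v,y,n): return np.array([v*c3-n*s3, y, .125+v*s3+n*c3])   # blender frame
def W(p,b): 
    x,y,a=p; return R.from_euler('z',a).apply(b)+[x,y,0]
def knob(q,n=.042): f=q-.95; return pan(-.085*np.cos(f),-.085*np.sin(f),n)
def mark(q): f=q-.95; return pan(-.113*np.cos(f),-.113*np.sin(f),.001)
E
python3 - <<'E'
from h import *
T=cap("top");S=cap("side")
B=np.array([[-.1732,.1125,.025],[-.1732,-.1125,.025],knob(0,.059),pan(-.138,.039,.052)])
zt=np.array([[78,428],[548,546],[200,206],[231,398]])/5+[225,185]-.4
zs=np.array([[48,210],[83,533],[232,82],[97,208]])/4+[250,180]-.37
def f(p):
    b=np.vstack([B,mark(p[3])]); w=W(p[:3],b)
    return np.r_[(proj(T,w)-np.vstack([zt,[297.3,251.5]])).ravel(),(proj(S,w)-np.vstack([zs,[299.6,255.8]])).ravel()]
r=least_squares(f,[.65,0,-.2,1.]); print(r.x, r.fun.reshape(-1,2).round(1).tolist())
p=r.x[:3]; np.save("p.npy",r.x)
for n,b in(("bolt",pan(-.138,.039,.034)),("bolttop",pan(-.138,.039,.052)),("boltend",pan(-.188,.039,.034)),("lev",knob(0)),("levtop",knob(0,.059)),("levgoal",knob(r.x[3])),("housing",[-.048,0,.2])): print(n,W(p,np.array(b)).round(4))
print("fwd",np.cos(p[2]),np.sin(p[2]))
for n,uv,z in(("cupstack",(218,190),.126),("tin",(200,250),.085),("bowl",(392,289),.05),("syrup",(407,212),.21)): print(n,ray(T,uv,z).round(3))
E
```

```text
[ 0.69869134  0.04554598 -0.23107971  1.01975334] [[1.1, 2.0], [-0.9, 1.3], [-0.2, -1.1], [0.6, -0.1], [0.2, -0.5], [-1.1, 0.6], [-1.0, 1.0], [0.7, -1.6], [0.7, -1.4], [1.3, -0.5]]
bolt [0.5747 0.1148 0.0854]
bolttop [0.566  0.1168 0.101 ]
boltend [0.5326 0.1247 0.0604]
lev [0.6524 0.1275 0.1367]
levtop [0.6441 0.1294 0.1514]
levgoal [0.6054 0.0614 0.119 ]
housing [0.652  0.0565 0.2   ]
fwd 0.9734196780389361 -0.22902866721564333
cupstack [0.728 0.238 0.126]
tin [0.598 0.281 0.085]
bowl [ 0.518 -0.159  0.05 ]
syrup [ 0.661 -0.164  0.21 ]
```

```bash
python3 -m crank '[0.3,-0.4,0,0.1, 0.55,-0.78,0,0.1, 0.55,-0.78,0,0.1, 0.55,-0.78,0,0.1, 0.55,-0.78,0,0.1, 0.55,-0.78,0,0.1, 0.55,-0.78,0,0.1, 0.55,-0.78,0,0.1]' 0.7
python3 -m crank '[0.55,-0.78,0,0.1, 0.55,-0.78,0,0.1, 0.55,-0.78,0,0.1, 0.55,-0.78,0,0.1, 0.55,-0.78,0,0.12, 0.55,-0.78,0,0.1, 0.5,-0.7,0,0.1, 0,0,0,0]'
```

```text
t: 0.97
position: [0.4181, 0.3362, 0.2228]
eef_rot: [3.141, 0.0, 2.824]
contact_force: [0.7, -0.5, 0.1]
gripper_width: 0.061
grip_force: 0.0
t: 1.63
position: [0.5728, 0.1147, 0.2228]
eef_rot: [-3.139, 0.003, 2.902]
contact_force: [-0.4, -0.8, -0.0]
gripper_width: 0.0617
grip_force: 0.0
```

Run:
```python
from h import *
c=cap("wrist"); p=np.load("p.npy"); im=c["img"][:,:,::-1].copy()
for b in(pan(-.138,.039,.052),knob(0,.059),mark(p[3])):
    u=proj(c,W(p[:3],b))[0]; print(u.round(1)); cv2.drawMarker(im,tuple(int(x) for x in u),(255,0,255),0,12)
cv2.imwrite("pics/w1.png",im); print([(s[:5].tolist(),q.round(1).tolist()) for k in("red","green") for s,q in blob(c["img"],k)[0]])
```

```text
[320.1 229.3]
[363.2 345.4]
[268.9 271.4]
[([307, 215, 28, 129, 2287], [321.3, 277.9]), ([256, 257, 21, 27, 503], [266.2, 270.0])]
```

View pics/w1.png

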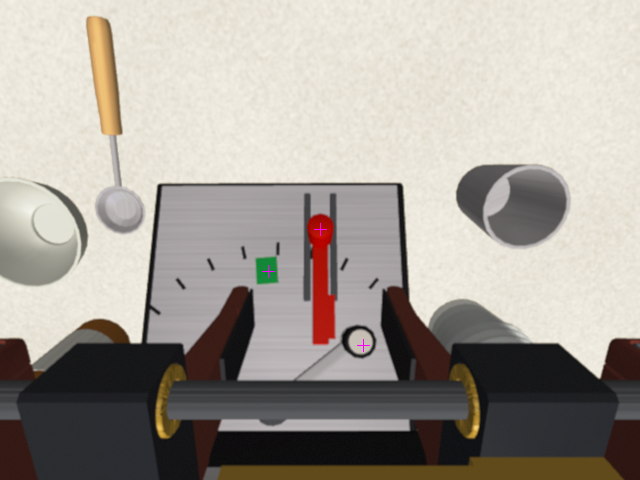

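The wrist view shows the bolt knob at (320,229), exactly where predicted, the lever dot at about (358,342) and the green tab at (266,270), both 3 mm off prediction at most. Both fingers would straddle the bolt knob, so I'm descending to grip.

```bash
python3 -m crank '[0,0,-0.7,0, 0,0,-0.9,0, 0,0,-0.9,0, 0,0,-0.7,0, 0,0,-0.4,0, 0,0,-0.17,0, 0,0,0,0]'
python3 -m crank '[0,0,0,0, 0,0,0,0, 0,0,0,0, 0,0,0,0, 0,0,0,0, 0,0,0,0]' 0
```

```text
t: 2.27
position: [0.5679, 0.1235, 0.0703]
eef_rot: [-3.14, -0.003, 2.911]
contact_force: [-0.4, 0.5, 0.4]
gripper_width: 0.0616
grip_force: 0.0
t: 2.77
position: [0.5689, 0.1196, 0.0724]
eef_rot: [-3.138, -0.0, 2.909]
contact_force: [-5.3, -14.7, 8.7]
gripper_width: 0.0253
grip_force: 7.7
```

```bash
python3 -m crank '[0,-0.1,0,0, 0,-0.08,0,0, 0,0,0,0, 0,0,0,0]'
```

```text
t: 3.1
position: [0.5687, 0.1175, 0.0724]
eef_rot: [3.139, -0.001, 2.912]
contact_force: [-3.5, 4.3, 3.3]
gripper_width: 0.0214
grip_force: 30.0
```

```bash
python3 -m crank '[-0.15,0.035,-0.09,0, -0.25,0.06,-0.145,0, -0.25,0.06,-0.145,0, -0.25,0.06,-0.145,0, -0.2,0.045,-0.12,0, 0,0,0,0, 0,0,0,0]'
```

```text
t: 3.68
position: [0.5286, 0.1272, 0.0483]
eef_rot: [3.137, 0.006, 2.91]
contact_force: [4.2, 2.3, 9.7]
gripper_width: 0.0213
grip_force: 30.0
```

```bash
python3 -m crank '[-0.1,0.025,-0.055,0, 0,0,0,0, 0,0,0,0]'
python3 -m crank '[0,0,0,0, 0,0,0,0, 0,0,0,0]' 0.6
python3 -m crank '[0,0,0.5,0, 0,0,0.9,0, 0,0,0.9,0, 0,0,0.9,0, 0,0,0.8,0, 0,0,0,0, 0,0,0,0]'
python3 - <<'E'
from h import *
c=cap("wrist"); p=np.load("p.npy"); im=c["img"][:,:,::-1].copy()
for b in(pan(-.188,.039,.052),pan(-.178,.039,.052),knob(0,.059),mark(1.045)):
    u=proj(c,W(p[:3],b))[0]; print(u.round(1)); cv2.drawMarker(im,tuple(int(x) for x in u),(255,0,255),0,12)
cv2.imwrite("pics/w2.png",im); print(read_state()["position"])
E
```

```text
t: 3.93
position: [0.5284, 0.1273, 0.0478]
eef_rot: [3.135, 0.013, 2.909]
contact_force: [8.6, -0.9, 16.3]
gripper_width: 0.0214
grip_force: 30.0
t: 4.18
position: [0.5208, 0.1268, 0.0437]
eef_rot: [-3.141, -0.001, 2.91]
contact_force: [-0.8, -0.2, 0.5]
gripper_width: 0.0377
grip_force: 0.0
t: 4.77
position: [0.5218, 0.1272, 0.2051]
eef_rot: [3.14, 0.002, 2.91]
contact_force: [0.2, -0.4, -0.6]
gripper_width: 0.0528
grip_force: 0.0
[318.7 238.1]
[318.8 250.1]
[361.5 423.6]
[263.8 332.7]
[0.52082981 0.12693038 0.20350927]
```

View pics/w2.png

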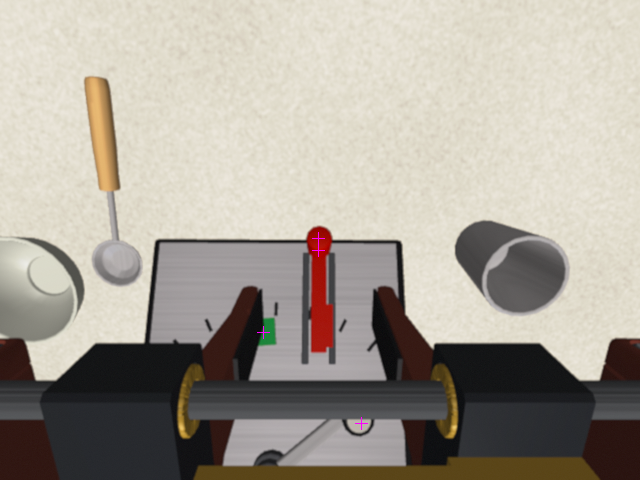

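The bolt is fully drawn: its knob at (319,240) lies on the 50 mm prediction. The tool can't lean, because moves only allow turns about z. The housing then keeps the gripper body off the knob, so I'll press shut fingertips on the front of the knob's top, drag it out by friction, then grip it.

```bash
python3 -m crank '[0.4,0,-0.1,0, 0.6,0,-0.25,0, 0.6,0,-0.25,0, 0.5,0,-0.2,0, 0.3,0,0,0, 0.1,0,0,0, 0,0,0,0, 0,0,0,0]' 0
python3 - <<'E'
from h import *
p=np.load("p.npy"); s=read_state()
print(R.from_euler('z',-p[2]).apply(s["position"]-np.array([p[0],p[1],0])).round(4), s["contact_force"], s["gripper_width"])
E
```

```text
t: 5.48
position: [0.6201, 0.1267, 0.1705]
eef_rot: [-3.14, -0.002, 2.91]
contact_force: [0.1, 0.6, -0.2]
gripper_width: 0.0027
grip_force: 0.0
[-0.095   0.061   0.1705] [ 0.06431423  0.61905301 -0.16884523] 0.002703257006998432
```

```bash
python3 -m crank '[0.1,0.03,0,0, 0.09,0.03,0,0, 0,0,0,0, 0,0,0,0]'
python3 -m crank '[0,0,-0.2,0, 0,0,-0.2,0, 0,0,-0.15,0, 0,0,-0.1,0, 0,0,0,0, 0,0,0,0]'
```

```text
t: 5.82
position: [0.6289, 0.1296, 0.1722]
eef_rot: [3.141, 0.0, 2.911]
contact_force: [0.0, -0.3, -0.4]
gripper_width: 0.0006
grip_force: 0.0
t: 6.32
position: [0.6283, 0.1288, 0.1479]
eef_rot: [3.141, -0.001, 2.91]
contact_force: [-9.4, -2.1, 22.2]
gripper_width: 0.0002
grip_force: 11.3
```

```bash
python3 -m crank '[-0.1,-0.06,-0.05,0, -0.1,-0.06,-0.05,0, -0.1,-0.06,-0.05,0, 0,0,0,0]'
python3 -m crank '[-0.09,-0.08,-0.04,0, -0.09,-0.08,-0.04,0, -0.09,-0.08,-0.04,0, 0,0,0,0]'
python3 - <<'E'
from h import *
for n in("top","side"):
    c=cap(n); p=np.load("p.npy"); im=c["img"][:,:,::-1]
    for q in(0,.2,.35): print(n,q,proj(c,W(p[:3],knob(q,.059)))[0].round(1))
    if n=="side": cv2.imwrite("pics/s3.png",cv2.resize(im[160:280,240:400],None,fx=5,fy=5,interpolation=2))
E
```

```text
t: 6.65
position: [0.6175, 0.1217, 0.1427]
eef_rot: [3.14, 0.003, 2.91]
contact_force: [-6.6, -2.8, 22.4]
gripper_width: 0.0001
grip_force: 11.4
t: 6.98
position: [0.6071, 0.1123, 0.1381]
eef_rot: [3.139, 0.003, 2.91]
contact_force: [-6.3, -1.7, 23.3]
gripper_width: 0.0006
grip_force: 11.6
top 0 [264.4 224.7]
top 0.2 [268.5 231.4]
top 0.35 [272.3 235.9]
side 0 [308.4 198.5]
side 0.2 [303.7 205.1]
side 0.35 [300.9 210.2]
```

View pics/s3.png

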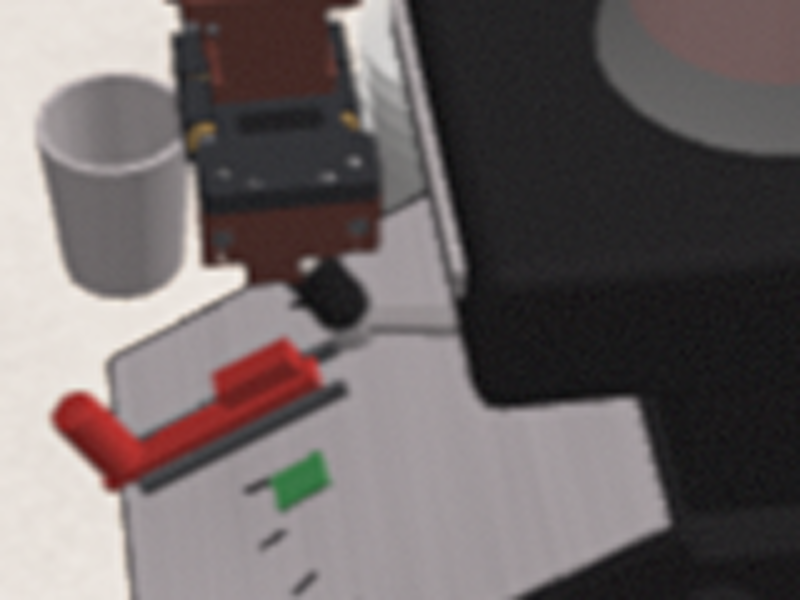

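The picture shows the lever out from the housing, with its knob at crop (330,290) under the fingertips, at roughly 0.4 rad. The bolt is still drawn. I'll drag a bit further, then rise and look.

```bash
python3 -m crank '[-0.11,-0.13,-0.04,0, -0.1,-0.14,-0.04,0, -0.1,-0.14,-0.04,0, 0,0,0,0]'
python3 -m crank '[0,0,0.4,0, 0,0,0.8,0, -0.3,0,0.8,0, -0.5,0,0,0, -0.3,0,0,0, 0,0,0,0, 0,0,0,0]' 0.6
python3 - <<'E'
from h import *
c=cap("wrist"); p=np.load("p.npy"); im=c["img"][:,:,::-1].copy()
for b in(knob(.3,.059),knob(.5,.059),knob(.7,.059),mark(1.045)):
    u=proj(c,W(p[:3],b))[0]; print(u.round(1)); cv2.drawMarker(im,tuple(int(x) for x in u),(255,0,255),0,12)
cv2.imwrite("pics/w4.png",im)
E
```

```text
t: 7.42
position: [0.595, 0.096, 0.1334]
eef_rot: [3.139, 0.004, 2.91]
contact_force: [-6.2, -0.6, 23.5]
gripper_width: 0.0007
grip_force: 11.9
t: 8.0
position: [0.5494, 0.0961, 0.21]
eef_rot: [3.141, -0.0, 2.911]
contact_force: [-0.1, 0.5, -0.5]
gripper_width: 0.0438
grip_force: 0.0
[370.5 352.2]
[349.9 339.4]
[327.5 331.1]
[290.  296.4]
```

View pics/w4.png

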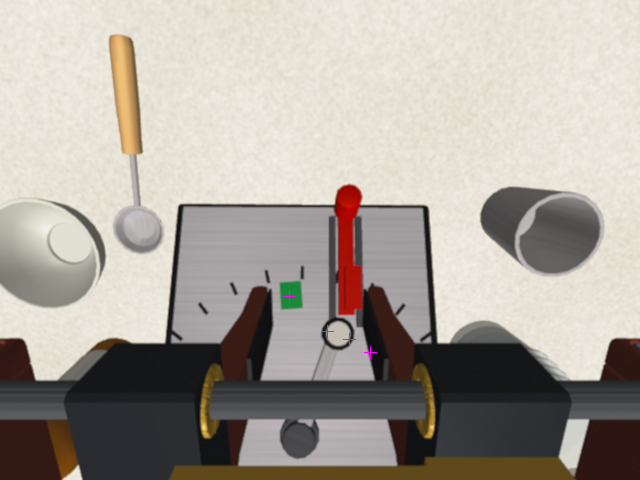

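The wrist view shows the knob dot at (338,334), about 0.6 rad, centred between the fingers. The tab is at (291,295), agreeing with a marker of about 1.045. Now to grip the knob.

```bash
python3 -m crank '[0.4,0,0,0, 0.6,0,-0.3,0, 0.4,0,-0.6,0, 0.16,0,-0.7,0, 0,0,-0.6,0, 0,0,-0.3,0, 0,0,0,0]'
python3 -m crank '[0,0,0,0, 0,0,0,0, 0,0,0,0, 0,0,0,0, 0,0,0,0, 0,0,0,0]' 0
```

```text
t: 8.63
position: [0.6104, 0.0955, 0.1064]
eef_rot: [-3.139, -0.005, 2.91]
contact_force: [-0.1, -0.6, 0.6]
gripper_width: 0.0524
grip_force: 0.0
t: 9.13
position: [0.6127, 0.0964, 0.1115]
eef_rot: [3.14, 0.002, 2.91]
contact_force: [-1.1, 0.3, 4.4]
gripper_width: 0.0234
grip_force: 30.0
```

```bash
python3 -m crank '[-0.08,-0.14,-0.03,0, -0.08,-0.2,-0.02,0, -0.07,-0.2,-0.01,0, -0.05,-0.2,0,0, -0.035,-0.143,0,0, 0,0,0,0, 0,0,0,0]'
python3 -m crank '[0,0,0,0, 0,0,0,0, 0,0,0,0]' 0.6
python3 -m crank '[0,0,0.4,0, 0,0,0.8,0, 0,0,0.8,0, -0.5,0,0.5,0, -0.9,0,0,0, -0.6,0,0,0, 0,0,0,0, 0,0,0,0]'
python3 - <<'E'
from h import *
c=cap("wrist"); p=np.load("p.npy"); im=c["img"][:,:,::-1].copy()
g=[x for x in blob(c["img"],"green")[0]]; print("green",[(s[4],q.round(1)) for s,q in g])
for b in(knob(.95,.059),knob(1.045,.059),knob(1.15,.059),mark(1.045),mark(1.1)):
    u=proj(c,W(p[:3],b))[0]; print(u.round(1))
cv2.imwrite("pics/w5.png",cv2.resize(im[200:350,200:400],None,fx=4,fy=4,interpolation=2))
E
```

```text
t: 9.72
position: [0.5962, 0.0631, 0.1068]
eef_rot: [3.141, -0.007, 2.913]
contact_force: [-7.1, 5.2, -1.4]
gripper_width: 0.023
grip_force: 30.0
t: 9.97
position: [0.5999, 0.0603, 0.1082]
eef_rot: [-3.142, 0.001, 2.91]
contact_force: [-0.1, -0.3, 0.4]
gripper_width: 0.0395
grip_force: 0.0
t: 10.63
position: [0.5194, 0.0605, 0.2088]
eef_rot: [3.141, 0.002, 2.91]
contact_force: [-0.2, 1.1, -0.5]
gripper_width: 0.0527
grip_force: 0.0
green [(np.int32(502), array([337.2, 316.6]))]
[355.2 353.4]
[344.3 354. ]
[332.3 355.9]
[336.2 318. ]
[329.4 318.8]
```

View pics/w5.png

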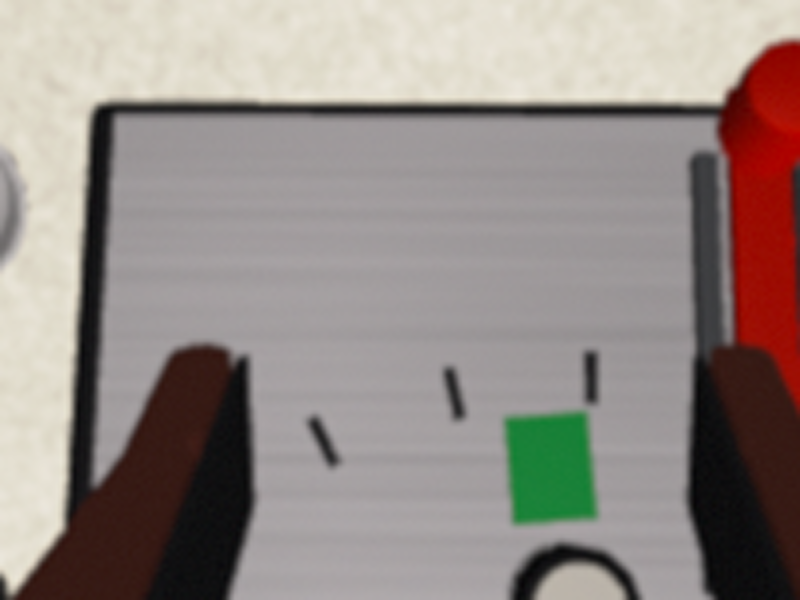

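The crop shows the knob's cap centred at about full-image column 344, i.e. 1.05 rad. The green tab is centred at column 337.2, i.e. about 1.04 rad. They agree to about 0.01 rad, the bolt is still drawn and the gripper is clear.

```bash
python3 -c "
from rig import job
print(job.sign_off())"
```

```text
the job is handed in; nothing more can be done
None
```

I drew the bolt fully (about 50 mm), swung the lever to within about 0.01 rad of the green marker by camera, and handed the job in at about 10.7 s with the gripper clear; no verdict came back.

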